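# Stock a bench bay and hold its label holder home

### The job

Push the grey tote of offcuts along the rollers, without lifting it, until it stands against the end stop of the bay. Then pick up the aluminium label holder (the tall angle with the blank card) and slide its foot under the lip in front of the bay, card facing out, until the sprung stop behind the lip is pushed right in; finish while still holding it there, pressed home against the spring. Leave the other things on the bench where they are.

Things in the scene. Friction and masses are not known exactly. Their poses are not given: they have to be found in the camera images.
- station: Fixed grey bench station, yawed up to 0.1 rad: a roller track, a bay at its +y end, a label ledge in front of the bay. Origin on the bench under the bay's middle; x across the track away from the robot, y along the track into the bay. Rollers y -315 to +45 mm, tops z 26 mm; side rails' inner faces x +-54 mm, tops z 38 mm; the track's open end is at y -329 mm.
- bay (a point): Centre of the tote when it stands home in the bay (53 mm above the bench); station axes. The end stop's face is 66 mm beyond it in +y, its top 90 mm above the bench; the bay's back panel, 60 mm away in +x, is as high.
- lip (a point): Middle of the front lower edge of the lip, a fixed aluminium strip 4 mm thick, 46 mm deep (x), 116 mm long (y), underside 24 mm above the bench. It roofs a 12 mm high gap over the flat dark steel ledge (top 12 mm above the bench), which runs 84 mm out from this point in -x, +-75 mm in y. Cheeks close the gap's ends, inner faces +-50 mm in y. Station axes; the label holder's foot goes in along +x.
- home (a point): Where the label holder's point (leg centre) is with the stop pushed right in: label axes parallel to the station's, foot flat on the ledge. The foot first meets the free stop 8 mm short of this in -x. 10 mm in -x of the lip's edge point, 47 mm above the bench.
- stop (a joint): The sprung stop, a black bar 96 mm long (y) in the gap under the lip, its face 18 mm behind the lip's front edge. 0 = free, 0.008 = pushed right in (8 mm towards station +x). The spring pushes back with about 5 N at 0 and 11 N at 0.008.
- tote_c (a point): Centre of the grey open tote, 100 mm (x) by 130 mm (y, along the track) by 55 mm tall, walls 4 mm, 0.35 to 0.7 kg with offcuts in it. It stands on the rollers between the rails, rim 81 mm above the bench, and rolls along station y with little resistance (under 2 N).
- label_c (a point): Label holder, an aluminium angle 80 mm long (y), 0.16 kg: an upright leg 70 mm tall, 8 mm thick (x), with a blank card on its -x face; a foot 8 mm thick at the leg's bottom reaches 36 mm in +x from the leg's mid-plane. The point is the leg's centre, 35 mm above its underside. It starts standing on its foot on the bench, yawed up to 0.6 rad.
- offcut: Bystander: small bare aluminium angle, leg 40 mm tall, 50 mm long, no card. Origin under its leg.
- file: Bystander: flat file with black handle, lying along y, 290 mm long, 20 mm high. Origin under it, 20 mm from its middle.
- plate: Bystander: flat aluminium plate 60 x 140 x 8 mm. Origin under its centre.
- hammer: Bystander: hammer lying on the bench beyond the station, its length about along y. Origin under it.
- oil: Bystander: white can, 60 mm across, 110 mm tall. Origin under its centre.
- jar: Bystander: glass jar, 64 mm across, 75 mm tall. Origin under its centre.
- woodblock: Bystander: wood block 50 x 90 x 40 mm. Origin under its centre.
Not all that is in view belongs to the job. What is shaped like the part that bears label_c but red is not meant. Of the things shaped like the part that bears tote_c, the grey one is meant.

How it is judged:
By the outcome, as a careful person would: the job done as asked, in the order asked, and still so for the second after the job is handed in, while the arm keeps its last pose, push and grip.
It also fails if it takes over 66 s, if anything falls off the work surface, if the arm or the gripper's body presses on something with over 40 N, if the wrist force passes 120 N, or if a joint passes its speed limit or range.

### The arm

A 6-joint arm with a two-finger parallel gripper is mounted at the origin on the work surface. World frame = base frame: x ahead of the robot, y to its left, z up, the work surface at z = 0. Lengths are in mm, angles in degrees, forces in N, time in s.
With the tool pointing down it reaches from about 250 to 850 mm from the base axis. Payload 12.5 kg.
Tool frame: the origin (TCP) lies at the very end of the fingers, on their centre line; the grasp point (between the pads) lies 19 mm behind it (grasp_offset is the distance from the TCP to the grasp point, in mm); z points along the fingers, y is the direction in which the jaws open and shut (so a half turn about z gives the same grasp; the last joint's range is limited). The gripper opens to 93 mm and grips with 3 to 60 N. Pads are 15 mm wide; open, the fingers measure 128 mm over their backs; the gripper's body (75 mm by 188 mm) begins 65 mm behind the grasp point.
Start: joints at [66.429, 20.094, 94.641, -0, 65.266, -4.847], TCP at [176.526, 520.887, 218.633] pointing down, gripper open.
Joint ranges: [-157.81, 157.81], [-45, 120.19], [0.68, 151.7], [-89.99, 269.99], [4.06, 180], [-164.3, 164.3]. Speed limits (degrees/s): [127.2, 127.2, 159.86, 180, 180, 180].

### API

Orientations are given as a 3x3 rotation matrix whose columns are the frame's x, y, z axes.
In Python, from cell import move_ptp, move_straight, move_joints, gripper_to, sleep, solve_ik, get_obs, snapshot, IKError, sign_off, grasp_offset gives the robot as it stands. Calls block until the motion is done:
- move_ptp(position, orientation): joint-space move of the TCP to a pose.
- move_straight(position, frame=None, rate=150, guard=None): straight line of the TCP; frame=None keeps the orientation; rate is the mean speed in mm/s. With guard (N) it stops when the force on the tool has changed by that much, and returns True; else False.
- move_joints(angles): joint-space move.
- gripper_to(opening): finger opening in mm; the grip force is fixed at half the most; returns when the fingers have stopped.
- sleep(seconds).
- solve_ik(position, orientation): joint angles nearest the present ones, or None.
- get_obs(): the state.
- snapshot(name): name is "scene" or "top"; returns a dict with "color" (480x640x3 uint8, blue, green, red), "intrinsics" (3x3 intrinsics, pixels), "extrinsics" (4x4, takes a point from world to camera coordinates). Camera axes: x right, y down, z forward; pixel columns grow to the right and rows downward; lengths in mm; the calibration is good to about 2 mm. A picture is of the moment at which its call begins. There is no depth.
A pose or a line that the arm cannot do raises IKError and nothing moves.
- sign_off(): hands the job in, once; it reports no verdict.
The state is a dict: "t": time; "joint_pos": joint angles; "joint_velocities": joint speeds; "joint_torque": joint torques, N m; "ee_pos": TCP position; "tcp_rot": TCP orientation; "wrist_force": force on the tool from outside, world axes, zero at the start; "torque": the same for the moment, N m; "opening": finger opening in mm.
Only numpy, scipy, OpenCV 4.12 (cv2) and the standard library are available. Lean on these libraries where they do the work, as an engineer would, in place of code of your own. Each camera call takes 0.05 s, during which the arm holds its last target. There are 200 camera calls.

## Working session

There is one attempt and no reset: what is moved stays moved. The work goes in short steps, each a Python script; the robot and the scene stay as the last script left them, time stands still between calls to the robot, and variables do not carry over. Pictures are saved under pics/ and viewed, about 8 in all and at most 12, crops included, and the job is handed in when it is done.

```bash
ls; mkdir -p pics
python3 - <<'E'
from cell import *
import cv2
for n in("scene","top"):
    s=snapshot(n); cv2.imwrite(f"pics/{n}0.png",s["color"]); print(s["intrinsics"].tolist(),s["extrinsics"].round(4).tolist())
o=get_obs();print(o["t"],o["tcp_rot"],o["opening"],grasp_offset)
E
```

```text
pics
[[538.7745899387623, 0.0, 317.9911656098012], [0.0, 538.7745899387623, 235.9934837112348], [0.0, 0.0, 1.0]] [[-0.3356, 0.942, 0.0038, 193.6415], [0.6542, 0.236, -0.7186, -347.9189], [-0.6778, -0.2387, -0.6955, 1743.9584], [0.0, 0.0, 0.0, 1.0]]
[[528.4284104958718, 0.0, 319.07740452008], [0.0, 528.4284104958718, 243.98827050078123], [0.0, 0.0, 1.0]] [[0.0215, -0.9996, -0.0168, 9.506], [-0.9897, -0.0189, -0.1417, 608.0834], [0.1413, 0.0197, -0.9898, 1494.9715], [0.0, 0.0, 0.0, 1.0]]
0.1 [[-9.47073049e-01  3.21017842e-01 -4.29751108e-04]
 [ 3.21018112e-01  9.47072596e-01 -9.32794391e-04]
 [ 1.07561855e-04 -1.02138232e-03 -9.99999473e-01]] 93.1543329327762 18.8
```

View pics/scene0.png

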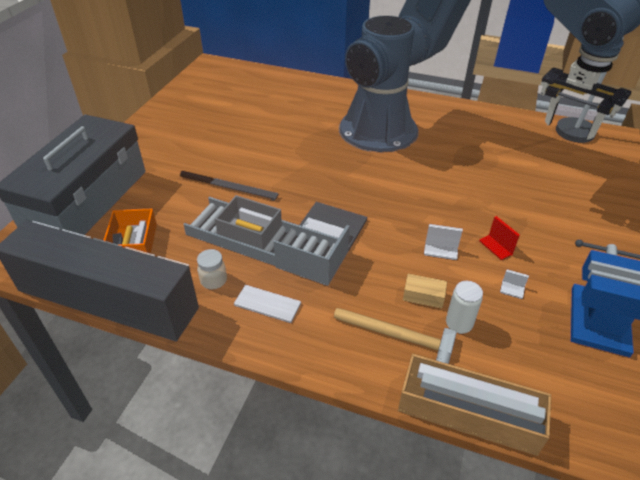

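View pics/top0.png

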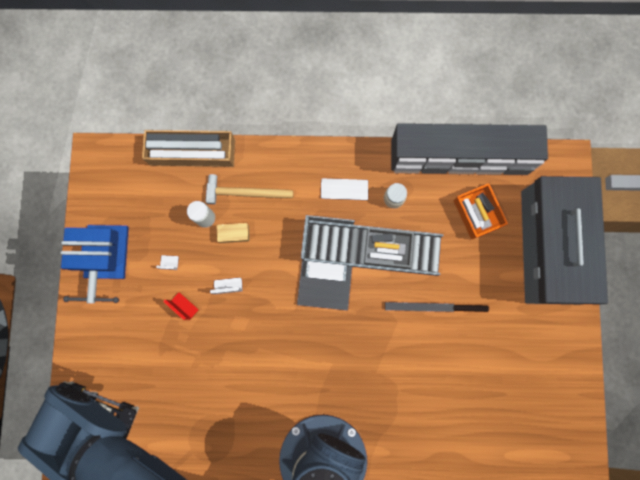

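Top view: grey tote at (388,248) in the track and an orange tote at (481,211), so the grey one is meant. There are three angles: (227,286), large and bare aluminium; (181,306), red, so not meant; and (168,262), small, the offcut. The one at (227,286) fits label_c. I'll confirm this in enlarged crops.

Run:
```python
import cv2,numpy as np
t=cv2.imread("pics/top0.png");s=cv2.imread("pics/scene0.png")
def grid(im,x0,y0,w,h,k):
    c=cv2.resize(im[y0:y0+h,x0:x0+w],None,fx=k,fy=k,interpolation=cv2.INTER_CUBIC)
    for x in range(x0-x0%10+10,x0+w,10):
        cv2.line(c,((x-x0)*k,0),((x-x0)*k,6 if x%50 else 14),(0,255,0),1)
        if x%20==0: cv2.putText(c,str(x),((x-x0)*k-10,24),0,.38,(0,255,0),1)
    for y in range(y0-y0%10+10,y0+h,10):
        cv2.line(c,(0,(y-y0)*k),(6,(y-y0)*k),(0,255,0),1)
        cv2.putText(c,str(y),(8,(y-y0)*k+4),0,.38,(0,255,0),1)
    return c
cv2.imwrite("pics/c1.png",grid(t,290,205,160,115,5))
a=grid(t,150,240,100,80,4);b=grid(s,415,210,100,80,4)
a2=grid(s,180,190,200,100,4)
cv2.imwrite("pics/c2.png",np.vstack([a2[:, :800],np.hstack([a,b])])[:,:800][-740:] if 0 else np.vstack([cv2.resize(a2,(800,400))[100:380],np.hstack([a,b])]))
```

```text
(no output)
```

View pics/c1.png

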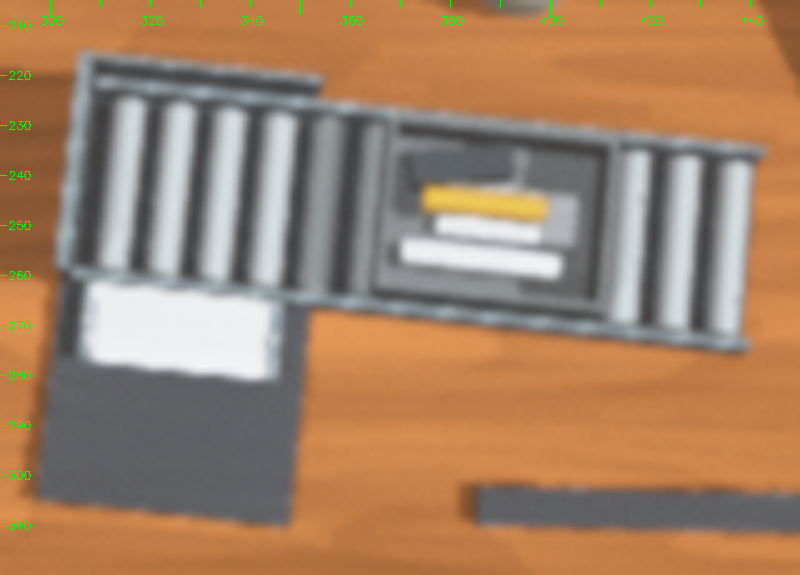

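View pics/c2.png

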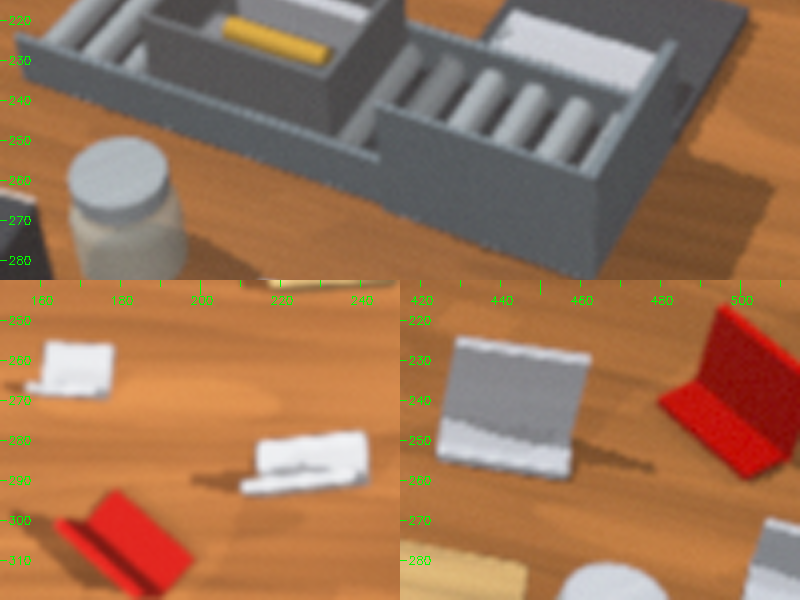

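The crops confirm it. The label holder is the large bare angle at top (227,286), with its foot towards +x and the card side facing the robot. The red one and the small offcut are excluded. The grey tote is in the track at (388,248). Next I'll fit the poses.

```bash
cat > h.py <<'E'
import numpy as np,cv2
from scipy.optimize import least_squares
cams={"top":(np.array([[528.42841,0,319.0774],[0,528.42841,243.98827],[0,0,1]]),np.array([[0.0215,-0.9996,-0.0168,9.506],[-0.9897,-0.0189,-0.1417,608.0834],[0.1413,0.0197,-0.9898,1494.9715]])),
"scene":(np.array([[538.77459,0,317.99117],[0,538.77459,235.99348],[0,0,1]]),np.array([[-0.3356,0.942,0.0038,193.6415],[0.6542,0.236,-0.7186,-347.9189],[-0.6778,-0.2387,-0.6955,1743.9584]]))}
def proj(c,P):
    K,E=cams[c];q=K@(E[:,:3]@P+E[:,3]);return q[:2]/q[2]
def world(c,px,z):
    K,E=cams[c];R=E[:,:3];o=-np.linalg.solve(R,E[:,3]);d=np.linalg.solve(R,np.linalg.solve(K,[px[0],px[1],1]));return o+d*(z-o[2])/d[2]
def Rz(a): c,s=np.cos(a),np.sin(a);return np.array([[c,-s,0],[s,c,0],[0,0,1.]])
E
python3 - <<'E'
from h import *
T=lambda x,y:((x+.5)/5-.5+290,(y+.5)/5-.5+205)
S=lambda x,y:((x+.5)/4-.5+180,(y+100.5)/4-.5+190)
L1=lambda x,y:((x+.5)/4-.5+150,(y-279.5)/4-.5+240)
L2=lambda x,y:((x-399.5)/4-.5+415,(y-279.5)/4-.5+210)
for n,p,z in [("rail+ end",T(759,154),38),("rail- end",T(744,346),38),("rail- joint near lip",T(305,303),38),
 ("ledgeL",T(37,500),12),("ledgeR",T(288,525),12),("lipL",T(82,360),28),("lipR",T(276,380),28),
 ("endstop+ top",T(83,55),90),("endstop- top",T(62,268),90),("tote",T(372,290),81),("tote",T(610,312),81),("tote",T(613,140),81),("tote",T(390,122),81)]:
    print(n,world("top",p,z).round(1))
for n,p,z in [("S bp end",S(378,107),90),("S corner",S(597,178),90),("S es-",S(675,45),90),("S ledge",S(745,10),12)]: print(n,world("scene",p,z).round(1))
obs=[("top",L1(242,489),(-4,40,35)),("top",L1(368,480),(-4,-40,35)),("top",L1(257,440),(36,40,-27)),("top",L1(368,432),(36,-40,-27)),
("scene",L2(458,337),(-4,-40,35)),("scene",L2(591,355),(-4,40,35)),("scene",L2(437,459),(36,-40,-35)),("scene",L2(571,479),(36,40,-35))]
def f(v): return np.ravel([proj(c,np.array([v[0],v[1],35])+Rz(v[2])@np.array(P,float))-np.array(p) for c,p,P in obs])
r=least_squares(f,[480,250,0]);print(r.x,r.fun.round(1))
for c in("top","scene"):
    oo=[o for o in obs if o[0]==c]
    g=lambda v: np.ravel([proj(c,np.array([v[0],v[1],35])+Rz(v[2])@np.array(P,float))-np.array(p) for _,p,P in oo])
    r=least_squares(g,[480,250,0]);print(c,r.x,r.fun.round(1))
E
```

```text
rail+ end [ 640.7 -334.3   38. ]
rail- end [ 528.2 -324.4   38. ]
rail- joint near lip [548.1 -70.8  38. ]
ledgeL [432.   83.2  12. ]
ledgeR [420.5 -63.7  12. ]
lipL [513.2  58.2  28. ]
lipR [503.8 -55.   28. ]
endstop+ top [682.   59.3  90. ]
endstop- top [559.8  68.1  90. ]
tote [ 551.8 -106.8   81. ]
tote [ 542.  -240.6   81. ]
tote [ 640.1 -242.6   81. ]
tote [ 648.1 -116.1   81. ]
S bp end [675.7 -72.4  90. ]
S corner [686.3  64.3  90. ]
S es- [567.7  72.9  90. ]
S ledge [438.6  84.5  12. ]
[4.69187194e+02 2.88246847e+02 1.25780315e-01] [-0.1  0.3 -3.6 -0.4 -0.3  0.1 -1.1 -0.7 -0.8 -1.  -0.8 -0.6 -0.8 -0.1
 -1.6  0. ]
top [4.68751374e+02 2.84643017e+02 1.14877575e-01] [ 1.1  0.3 -2.3 -0.1  1.1  0.2  0.2 -0.4]
scene [4.69826354e+02 2.90583789e+02 1.40917911e-01] [ 0.1 -0.4  0.1 -0.4  0.3  0.5 -0.5  0.3]
```

```bash
cat >> h.py <<'E'
YAW=-0.078; O=np.array([610.8,-1.0,0]); LIP=np.array([-100.,0,0])
def st(x,y,z): return O+Rz(YAW)@np.array([x,y,z],float)
def tool(a,sgn=1):
    y=sgn*np.array([np.cos(a),np.sin(a),0]);z=np.array([0,0,-1.]);return np.column_stack([np.cross(y,z),y,z])
E
python3 - <<'E'
from h import *; from cell import *
for s in(1,-1):
    for p,a in((st(0,-290,110),YAW),(st(0,-80,42),YAW),(np.array([469,288,24.]),.126),(st(-110,0,36),YAW)):
        q=solve_ik(p,tool(a,s)); print(s,None if q is None else np.round(q))
E
```

```text
1 [-30.  38.  83.  -0.  60. -26.]
1 [-12.  39.  92.  -0.  49.  -8.]
1 [ 27.  36. 102.  -0.  42.  19.]
1 [ -4.  31. 109.  -0.  40.   0.]
-1 [-30.  38.  83.  -0.  60. 154.]
-1 None
-1 [  27.   36.  102.   -0.   42. -161.]
-1 None
```

Run:
```python
from h import *; from cell import *
R=tool(YAW)
gripper_to(0)
move_ptp(st(0,-285,200),R)
move_straight(st(0,-285,42),rate=120)
F0=get_obs()["wrist_force"]; print("t",get_obs()["t"],np.round(F0,1))
for y,r,g in((-225,50,25),(-105,70,25),(-50,25,6)):
    hit=move_straight(st(0,y,42),rate=r,guard=g)
    o=get_obs(); p=Rz(YAW).T@(o["ee_pos"]-O); print(hit,p.round(1),np.round(o["wrist_force"]-F0,1),o["t"])
s=snapshot("top");cv2.imwrite("pics/t1.png",cv2.resize(s["color"][190:320,230:450],None,fx=3.6,fy=3.6,interpolation=cv2.INTER_CUBIC))
```

```text
t 6.1833 [0.7 0.8 0.3]
False [-1.000e-01 -2.251e+02  4.190e+01] [-0.3 -0.5  1.2] 7.5333
False [-1.000e-01 -1.052e+02  4.200e+01] [ 0.1 -1.1 -1.5] 9.4
True [  0.4 -78.1  42. ] [-0.1 -2.   0.9] 10.5833
```

View pics/t1.png

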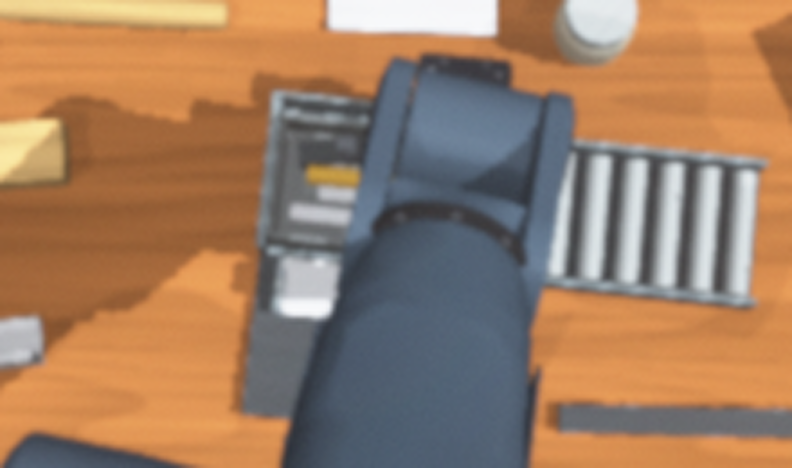

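The tote's left edge meets the end stop, at about (285,170) in this crop, and the guard tripped near the expected place. I'll press once more gently to confirm, back off, and go to the label while checking the tote.

Run:
```python
from h import *; from cell import *
p=lambda:(Rz(YAW).T@(get_obs()["ee_pos"]-O)).round(1)
hit=move_straight(st(0,-60,42),rate=15,guard=8); print(hit,p(),np.round(get_obs()["wrist_force"],1))
sleep(.3)
move_straight(st(0,-100,42),rate=40)
move_straight(st(0,-110,200),rate=200)
move_ptp(np.array([469,288,150.]),tool(.126)); gripper_to(60)
print(get_obs()["t"])
s=snapshot("top");cv2.imwrite("pics/t2.png",np.vstack([cv2.resize(s["color"][205:320,290:450],(800,575),interpolation=cv2.INTER_CUBIC)]))
```

```text
True [ -0.1 -78.   41.3] [-0.3 -2.7  1.4]
15.5583
```

View pics/t2.png

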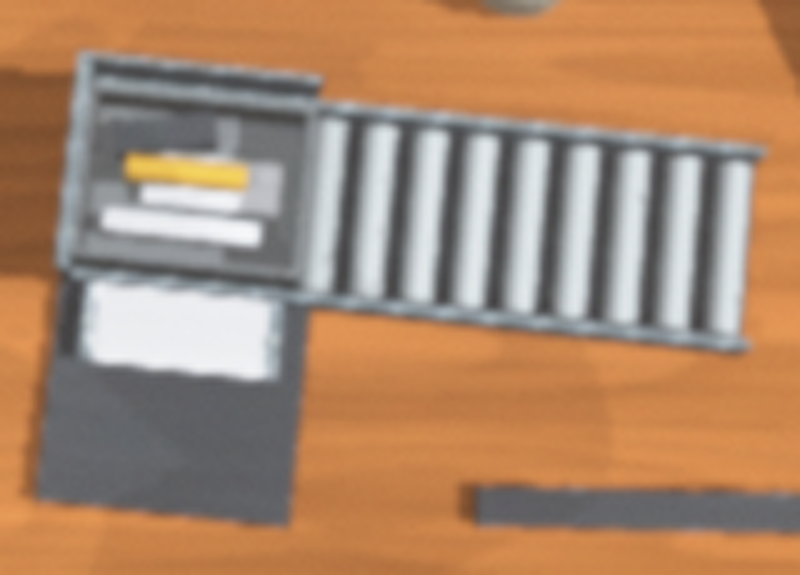

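The tote stands flush against the end stop: its rim spans columns 80–318 with no gap to the stop wall on the left. Now I'll grasp the label.

Run:
```python
from h import *; from cell import *
print(move_straight(np.array([469,288,24.]),rate=80,guard=8))
gripper_to(0); o=get_obs(); print(o["opening"],o["ee_pos"].round(1),np.round(o["wrist_force"],1))
move_straight(np.array([469,288,130.]),rate=100)
move_ptp(st(-180,0,130),tool(YAW))
move_straight(st(-180,0,70),rate=120)
o=get_obs(); print(o["t"],o["opening"],np.round(o["wrist_force"],1))
a=snapshot("scene")["color"];b=snapshot("top")["color"]
cv2.imwrite("pics/g.png",np.hstack([cv2.resize(a[150:290,230:400],(486,400)),cv2.resize(b[230:340,280:365],(309,400))]))
```

```text
False
7.94220208788562 [469. 288.  24.] [-0.6 -0.2  0.1]
21.1333 7.496725604680157 [-0.1  0.3 -2.1]
```

View pics/g.png

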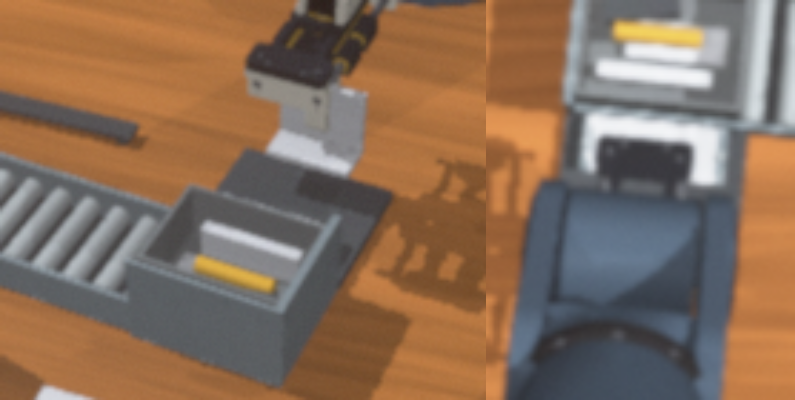

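Run:
```python
from h import *
for px,z in(((358.3,182.5),116),((322.7,207),46),((352.5,213.7),46)):
    w=world("scene",px,z); print((Rz(YAW).T@(w-O)).round(1))
w=world("scene",(230+342*.35,150+217*.35),90);
```

```text
[-181.5   43.   116. ]
[-132.7  -32.7   46. ]
[-140.2   47.2   46. ]
```

Run:
```python
from h import *; from cell import *
def rep(h):
    o=get_obs();print(h,(Rz(YAW).T@(o["ee_pos"]-O)).round(2),(Rz(YAW).T@o["wrist_force"]).round(1),round(o["opening"],2),round(o["t"],1))
move_straight(st(-180,-3,45),rate=60);rep(0)
h=move_straight(st(-180,-3,34),rate=12,guard=5);rep(h)
z=get_obs()["ee_pos"][2]
z=min(z+.3,36.5)
h=move_straight(st(-135,-3,z),rate=40,guard=10);rep(h)
x=-135
while not h and x<-119: x+=4;h=move_straight(st(x,-3,z),rate=20,guard=10);rep(h)
```

```text
0 [-180.14   -3.05   44.75] [ 0.9  0.4 -1.7] 7.53 21.8
True [-180.06   -2.99   35.96] [-1.   0.5  6.4] 7.77 22.5
True [-180.04   -2.99   36.  ] [-1.1 -0.7  4.9] 7.78 22.8
```

Run:
```python
from h import *; from cell import *
def rep(h):
    o=get_obs();print(h,(Rz(YAW).T@(o["ee_pos"]-O)).round(2),(Rz(YAW).T@o["wrist_force"]).round(1),round(o["opening"],2),round(o["t"],1))
z=37.2
move_straight(st(-180,-3,z),rate=12);sleep(.2);rep(0)
h=0
for x in (-160,-140,-132,-126,-122,-119):
    h=move_straight(st(x,-3,z),rate=30,guard=10);rep(h)
    if h: break
a=snapshot("scene")["color"]
cv2.imwrite("pics/i1.png",cv2.resize(a[140:290,270:400],(693,600*800//800),interpolation=cv2.INTER_CUBIC))
```

```text
0 [-180.08   -3.01   37.11] [ 0.4 -0.3 -0.9] 7.85 23.3
False [-160.22   -2.98   37.13] [-0.4  0.4 -0.9] 7.67 24.1
False [-140.19   -3.01   37.13] [-0.1 -0.6 -1.6] 7.43 24.9
False [-131.89   -3.01   37.17] [ 0.3 -0.2 -1.6] 8.24 25.3
False [-125.85   -3.     37.17] [ 0.1  0.  -1.7] 8.49 25.7
False [-121.83   -3.     37.2 ] [-0.9 -0.4 -1.1] 7.86 25.9
False [-119.     -3.     37.11] [-0.4  0.4 -1. ] 7.76 26.2
```

Run:
```python
from h import *; from cell import *
def rep(h):
    o=get_obs();f=Rz(YAW).T@o["wrist_force"];print(h,(Rz(YAW).T@(o["ee_pos"]-O)).round(2),f.round(1),round(o["opening"],2),round(o["t"],1));return f
z=36.2
move_straight(st(-119,-3,z),rate=10);rep(0)
x=-119
while x<-100:
    x+=1.5; h=move_straight(st(x,-3,z),rate=12,guard=15);sleep(.15)
    f=rep(h)
    if f[0]<-19: break
print(x)
```

```text
0 [-119.01   -3.04   36.16] [-0.3  0.2 -1. ] 7.68 26.5
False [-118.54   -2.94   36.16] [-6.   1.1  2.8] 8.02 26.9
False [-117.7    -2.9    36.21] [-9.6  0.5  8.4] 7.56 27.3
False [-116.57   -2.89   36.22] [-12.3   1.   11.3] 7.65 27.8
False [-115.61   -2.88   36.23] [-14.9   0.6  14.5] 7.48 28.2
False [-114.64   -2.88   36.27] [-16.7   0.6  18.3] 8.07 28.6
False [-113.53   -2.89   36.27] [-19.3   0.1  20.7] 7.38 29.0
-110.0
```

Run:
```python
from h import *; from cell import *
def rep(h):
    o=get_obs();f=Rz(YAW).T@o["wrist_force"];p=Rz(YAW).T@(o["ee_pos"]-O);print(h,p.round(2),f.round(1),(Rz(YAW).T@o["torque"]).round(2),round(o["opening"],2),round(o["t"],1));return p,f
z=36.5
move_straight(st(-110,-3,z),rate=10);p0,f=rep(0)
x=-110
while x<-95:
    x+=1.5; h=move_straight(st(x,-3,z),rate=12,guard=15);sleep(.15)
    p,f=rep(h)
    if f[0]<-36 or p[0]-p0[0]<.45: break
    p0=p
print(x)
a=snapshot("scene")["color"];b=snapshot("top")["color"]
cv2.imwrite("pics/i2.png",np.hstack([cv2.resize(a[150:290,250:400],(490,457),interpolation=cv2.INTER_CUBIC),cv2.resize(b[230:340,295:365],(291,457),interpolation=cv2.INTER_CUBIC)]))
```

```text
0 [-113.26   -2.91   36.33] [-17.2   0.4  14.4] [-0.14  2.94 -0.23] 7.7 29.3
False [-112.05   -2.91   36.33] [-17.6  -0.7  15.3] [-0.15  3.23 -0.28] 7.94 29.7
False [-110.88   -2.9    36.35] [-19.6  -0.2  18.2] [-0.16  3.54 -0.2 ] 7.82 30.1
False [-110.29   -2.9    36.4 ] [-24.5  -0.2  24.5] [-0.14  4.3  -0.26] 7.73 30.6
True [-110.87   -2.89   36.59] [-5.7 -1.6  9.4] [-0.23  0.72 -0.2 ] 8.15 30.9
-104.0
```

View pics/i2.png

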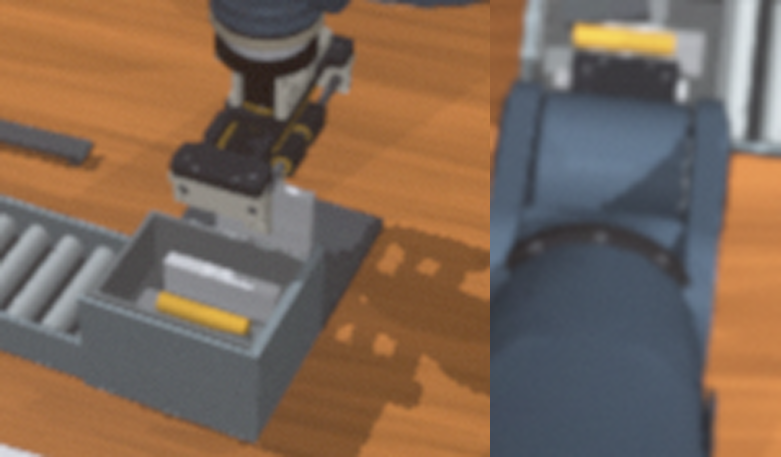

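The label is upright in the gap between tote and ledge, and the tote is still home. The guard relaxed the push after the stop's knee, which came near x = -110.5 (8 mm of travel from contact). I'll press again without the guard and hold.

Run:
```python
from h import *; from cell import *
def rep(h):
    o=get_obs();f=Rz(YAW).T@o["wrist_force"];p=Rz(YAW).T@(o["ee_pos"]-O);print(h,p.round(2),f.round(1),(Rz(YAW).T@o["torque"]).round(2),round(o["opening"],2),round(o["t"],1))
for x in(-108,-106.5,-105.5,-104.8,-104.2): move_straight(st(x,-3,36.5),rate=8);sleep(.4);rep(x)
sleep(1);rep(0)
a=snapshot("scene")["color"]
cv2.imwrite("pics/i3.png",cv2.resize(a[180:280,280:400],(720,600),interpolation=cv2.INTER_CUBIC))
```

```text
-108 [-110.63   -2.89   36.77] [-16.    0.2  17. ] [-0.09  2.79 -0.26] 7.84 31.9
-106.5 [-110.53   -2.9    36.86] [-24.    0.   26.4] [-0.17  4.05 -0.22] 7.76 32.7
-105.5 [-110.44   -2.86   36.91] [-28.4  -0.6  32.1] [-0.19  4.97 -0.23] 7.78 33.4
-104.8 [-110.37   -2.89   36.94] [-31.4  -0.2  36.9] [-0.24  5.59 -0.23] 7.91 34.0
-104.2 [-109.92   -2.87   36.94] [-32.3  -0.3  37.1] [-0.22  5.58 -0.21] 8.08 34.7
0 [-109.88   -2.88   36.98] [-32.1  -0.   37.4] [-0.24  5.69 -0.22] 8.03 35.7
```

View pics/i3.png

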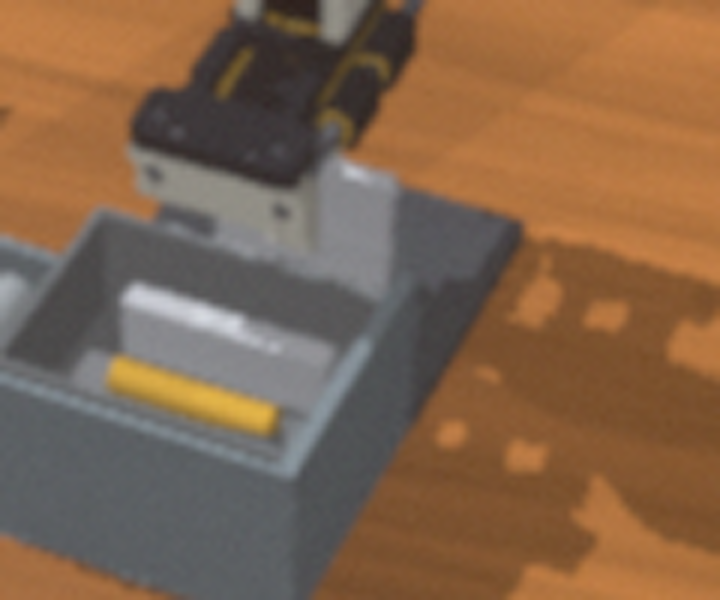

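The upward force of 37 N suggests ledge friction may be mixed into this reading. I'll relieve z and see whether x advances any further.

Run:
```python
from h import *; from cell import *
def rep(h):
    o=get_obs();f=Rz(YAW).T@o["wrist_force"];p=Rz(YAW).T@(o["ee_pos"]-O);print(h,p.round(2),f.round(1),(Rz(YAW).T@o["torque"]).round(2),"tilt",(Rz(YAW).T@o["tcp_rot"][:,2]).round(4),round(o["opening"],2),round(o["t"],1))
rep(0)
for x,z in((-104.2,37),(-104.2,37.5),(-104.2,38),(-105.2,38)): move_straight(st(x,-3,z),rate=8);sleep(.4);rep((x,z))
```

```text
0 [-109.91   -2.88   36.95] [-32.2  -0.8  37.9] [-0.26  5.63 -0.19] tilt [-3.240e-02  1.000e-04 -9.995e-01] 8.09 35.7
(-104.2, 37) [-109.89   -2.88   36.99] [-28.9   0.2  28.6] [-0.25  5.27 -0.26] tilt [-3.240e-02  1.000e-04 -9.995e-01] 8.24 36.4
(-104.2, 37.5) [-109.89   -2.88   37.04] [-26.5  -0.4  22.1] [-0.23  4.81 -0.19] tilt [-3.240e-02  2.000e-04 -9.995e-01] 7.87 37.0
(-104.2, 38) [-109.87   -2.87   37.08] [-24.    0.1  14.5] [-0.12  4.43 -0.22] tilt [-3.240e-02  2.000e-04 -9.995e-01] 8.06 37.7
(-105.2, 38) [-109.93   -2.9    37.03] [-19.1  -0.5   8. ] [-0.08  3.51 -0.21] tilt [-3.030e-02  2.000e-04 -9.995e-01] 7.91 38.3
```

The stop is at its hard end: x doesn't move, and with low normal load Fx is still 19 N against an 11 N spring. However, arm compliance has tilted the tool 1.8°, lifting the foot's heel. I'll counter-tilt so the foot lies flat while still pressing.

Run:
```python
from h import *; from cell import *
from scipy.spatial.transform import Rotation as Rot
def rep(h):
    o=get_obs();f=Rz(YAW).T@o["wrist_force"];p=Rz(YAW).T@(o["ee_pos"]-O);print(h,p.round(2),f.round(1),(Rz(YAW).T@o["torque"]).round(2),"tilt",(Rz(YAW).T@o["tcp_rot"][:,2]).round(4)[0],round(o["opening"],2),round(o["t"],1))
def T(b): return Rz(YAW)@Rot.from_euler("y",-b).as_matrix()@Rz(YAW).T@tool(YAW)
for b,x,z in((.01,-105.4,37.6),(.02,-105.6,37.2),(.03,-105.8,36.8),(.032,-105.8,36.5)):
    move_straight(st(x,-3,z),T(b),rate=8);sleep(.5);rep((b,x,z))
sleep(.8);rep(0)
```

```text
(0.01, -105.4, 37.6) [-110.47   -2.87   36.1 ] [-17.1   1.    2.8] [-0.11  3.46 -0.25] tilt -0.0019 7.8 39.1
(0.02, -105.6, 37.2) [-110.55   -2.85   35.98] [-18.2   0.4   7.7] [-0.01  3.8  -0.12] tilt 0.0083 7.95 39.8
(0.03, -105.8, 36.8) [-110.67   -2.85   35.94] [-19.6  -0.3  13.7] [-0.06  4.22 -0.16] tilt 0.0185 7.66 40.6
(0.032, -105.8, 36.5) [-110.65   -2.84   35.91] [-20.7   0.5  18.2] [-0.06  4.51 -0.07] tilt 0.0206 8.36 41.3
0 [-110.67   -2.85   35.91] [-21.1   0.6  17.6] [-0.05  4.52 -0.18] tilt 0.0205 7.93 42.1
```

Run:
```python
from h import *; from cell import *
from scipy.spatial.transform import Rotation as Rot
def rep(h):
    o=get_obs();f=Rz(YAW).T@o["wrist_force"];p=Rz(YAW).T@(o["ee_pos"]-O);print(h,p.round(2),f.round(1),(Rz(YAW).T@o["torque"]).round(2),"tilt",(Rz(YAW).T@o["tcp_rot"][:,2]).round(4)[0],round(o["opening"],2),round(o["t"],1))
def T(b): return Rz(YAW)@Rot.from_euler("y",-b).as_matrix()@Rz(YAW).T@tool(YAW)
move_straight(st(-104.9,-3,37.1),T(.013),rate=8)
for i in range(3): sleep(.5);rep(i)
a=snapshot("scene")["color"];b=snapshot("top")["color"]
cv2.imwrite("pics/f.png",np.hstack([cv2.resize(a[150:350,170:490],(480,300)),cv2.resize(b[100:340,120:500],(320,300))]))
```

```text
0 [-110.5    -2.87   36.  ] [-22.5   0.8  13.5] [-0.19  4.24 -0.23] tilt 0.0 7.58 42.9
1 [-110.47   -2.86   36.01] [-22.7  -0.2  13.3] [-0.18  4.21 -0.29] tilt 0.0001 8.11 43.4
2 [-110.45   -2.88   36.02] [-23.7   1.1  13.2] [-0.16  4.19 -0.26] tilt 0.0001 8.02 43.9
```

View pics/f.png

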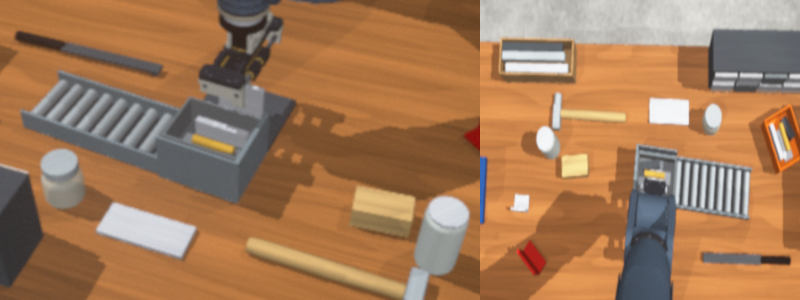

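The tool is now level, z matches the flat-foot height, Fx is 23 N at the hard stop, and the bystanders haven't moved. Handing in.

```bash
python3 -c "
from cell import *
sign_off();print(get_obs()['t'])"
```

```text
the job is handed in; nothing more can be done
the job is handed in; nothing more can be done
```

I handed the job in at about 44 s of robot time. The tote is home, and the label holder is still gripped and pressed against the spring stop.

- **Tote:** I pushed it along the rollers with the closed fingers until it met the end stop. A second push stopped at the same place (-78.0 mm against -78.1 mm), and the later pictures show it flush with the stop.
- **Label holder:** I gripped it by the leg and slid its foot under the lip with the card facing out. The foot met the free stop near station x -118.6 mm. It reached the hard end near -110.5 mm, which matches the stop's 8 mm travel.
- **Final hold:** The last reading was 36.0 mm high, which matches the foot lying flat on the ledge, with the tool level. It was pushing with about 23 N against the 11 N spring, with a jaw opening of 8 mm.
- **What went wrong on the way:** One guard stop briefly let the push relax. The hard push then tilted the tool by about 1.8° and lifted the heel of the foot. I corrected both before handing in.
- **Checks that disagreed:** The two cameras differed by up to about 8 mm on parts of the station, so I set the final position by contact force. The label sits a few millimetres off the middle of the gripper along the lip. I shifted it to allow for that, and it is within the clearance between the cheeks.
- **Other things on the bench:** In the last picture, everything else in view was where it started.

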